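Set the tea tins on the slanted stand

ROBOT

A 6-joint arm with a two-finger parallel gripper is mounted at the origin on the work surface. World frame = base frame: x ahead of the robot, y to its left, z up, the work surface at z = 0. Lengths are in m, angles in rad, forces in N, time in s.
With the tool pointing down it reaches from about 0.25 to 0.725 m from the base axis. Payload 4 kg.
Tool frame: the origin (TCP) lies at the very end of the fingers, on their centre line; the grasp point (between the pads) lies 19 mm behind it; z points along the fingers, y is the line along which they close (so a half turn about z gives the same grasp; the last joint's range is limited). The gripper opens to 85 mm and grips with 20 to 120 N. Pads are 22 mm wide; open, the fingers measure 114 mm over their backs; the gripper's body (76 mm by 85 mm) begins 54 mm behind the grasp point. The pads swing forward as they close: fully open they stand 13 mm farther back than shut.
Start: joints at [1.192, 0.241, 0.005, 1.335, 0, 1.571], TCP at [0.185, 0.465, 0.231] pointing down, gripper open.
Joint ranges: [-2.72, 2.72], [-1.05, 1.87], [-1.09, 1.28], [-1.99, 2.15], [-1.42, 1.44], [-3.14, 3.14]. Speed limits (rad/s): [2.79, 2.79, 3.14, 3.14, 3.14, 3.14].

INTERFACE

Orientations are given as a unit quaternion [x, y, z, w].
In Python, from workcell import bot, vision, workorder, boxes_of gives the robot as it stands.
- The arm moves only by the tool send_rows, never from a script. Its argument "motion" is text: rows parted by semicolons, each of 5 numbers parted by spaces: the closure, from -1 (fully open) to 1 (shut), so that 0 is half open, then the shift along the tool's x, y, z in cm, then the turn about the tool's z in rad. In form: claw x y z twist; .... A call has 1 to 5 rows; each row is the pose to reach, as a shift and turn from the pose commanded when the call began, along the tool's axes at that moment; what a row does not reach only later rows make up. A row lasts 1/10 s, in which the tool goes at most 50 mm and 8.59 degrees, less where a joint would pass 70% of its speed; a pose out of reach is approached as far as the arm can. A call with a gripper value outside its range is refused whole. The fingers move at their own pace and stop on an object; the grip force is fixed at half the most. Time passes only in rows, so rows that repeat a pose let the fingers close. It gives the time, the measured TCP pose, the force, the opening and the grip force at its end, in the units of the state.
- bot.get_obs(): the state, without advancing time (a new reading comes with each control period).
- vision.camera(name): name is "side" or "top" or "wrist"; returns the picture (384x512x3 uint8, red, green, blue); there is no depth.
- vision.camera_model(name): a dict with "fov_y" (degrees; the focal length in pixels is half the picture's height over the tangent of half this angle, whatever the lens; pixels are square), "cx", "cy" (the principal point, pixels), "k1" (the pictures are not rectified: a ray, as slopes to the right and down, at radius r is drawn at 1 + k1 r^2 times it, then the intrinsics apply), "world_from_camera" (4x4, takes a point from camera to world coordinates); the wrist camera has in their place "hand_eye" (4x4, takes a point from camera to tool coordinates, whose origin is the TCP and whose axes are the flange's). Camera axes: x right, y down, z forward; pixel columns grow to the right and rows downward; lengths in m; the calibration is good to about 2 mm. A picture is of the moment at which its call begins: read the wrist's pose just before it. camera_model takes no time and is no camera call.
- workorder.job_done(): hands the job in; it is judged then, once.
Trained networks look in the newest picture that a camera, given by its name, has taken for a name from the list of things; names that differ only in an ending like _2 or _b are one class to them, and where a whole thing is asked for, a point or a joint stands for the part that bears it (a point fixed in the world has none). Each returns a list of dicts, best first, with "conf" (0 to 1); they miss things now and then, are a little off and sometimes report something else, mostly with a low value. They report only what shows in the picture. A call takes as long as a camera call. They do not tell look-alikes from the thing itself.
- boxes_of(camera, target): "rect" ([centre column, centre row, width, height] in pixels, round what is visible of it).
The state is a dict: "clock": time; "joint_pos": joint angles; "joint_vel": joint speeds; "tau": joint torques, N m; "eef_pos": TCP position; "tool_rot": TCP orientation; "ft_force": force on the tool from outside, world axes, zero at the start; "ft_torque": the same for the moment, N m; "grip_width": finger opening in m; "grasp_force": force on a finger pad.
Only numpy, scipy, OpenCV 4.12 (cv2) and the standard library are available. Lean on these libraries where they do the work, as an engineer would, in place of code of your own. Each camera call takes 0.05 s, during which the arm holds its last target. There are 200 camera calls.

TASK

Lay the green tin and the red tin flat on the slanted steel stand, label up, long side pointing up the slope, each centred below the clip of its own colour, with its lower end resting against the yellow cleat bar so that it stays there when you let go. Set them down gently: the sheet is slippery, so bring each tin right down onto the cleat before releasing it, never letting it drop or slide down by itself, and leave the mugs, jar and bottles where they are.

Things in the scene. Friction and masses are not known exactly. Their poses are not given: they have to be found in the camera images.
- green_tin_center (a point): centre of the green tin, a closed sturdy rigid box 140 mm long (its x axis), 56 mm wide (its y axis), 44 mm high (its z axis), 0.2 to 0.4 kg, lying flat on the counter with its paper label up; the point is half-way up (22 mm)
- red_tin_center (a point): centre of the red tin, a closed sturdy rigid box 140 mm long (its x axis), 56 mm wide (its y axis), 44 mm high (its z axis), 0.2 to 0.4 kg, lying flat on the counter with its paper label up; the point is half-way up (22 mm)
- slope: sloping steel sheet of the stand, 250 mm long up the slope, 320 mm wide, tilted 32 degrees (0.56 rad), polished and slippery: a tin let go on the bare sheet slides off. Origin: middle of the lower edge of its upper surface, 20 mm above the counter; x points up the slope, y across, z out of the sheet. No side walls; only the cleat bar stands on it
- stand: foot of the stand, with the slope above it; origin on the counter, 105 mm ahead of the slope's lower edge. Its yellow cleat bar spans the sheet, parallel to the slope's y, 12 mm thick, 16 mm proud. It is rigidly clamped, at a height that differs each time and is not measured: its upper face is 40 to 100 mm up from the sheet's lower edge. See it or feel for it
- green_clip: green name clip, an upright tab 60 mm wide and 46 mm tall fixed behind the top edge of the stand's slope; the green tin belongs straight down the slope from it. Its origin is 8 mm below the tab's centre; its y axis runs across the slope, parallel to the slope's y axis, its z axis is up
- red_clip: red name clip, an upright tab 60 mm wide and 46 mm tall fixed behind the top edge of the stand's slope; the red tin belongs straight down the slope from it. Its origin is 8 mm below the tab's centre; its y axis runs across the slope, parallel to the slope's y axis, its z axis is up
- white_mug: white mug, 82 mm across, 92 mm tall; bystander, origin at the centre of its underside
- purple_mug: dark purple mug, 80 mm across, 95 mm tall; bystander, origin at the centre of its underside
- sugar_jar: white jar with a steel lid, 80 mm across, 130 mm tall; bystander, origin at the centre of its underside
- spray_bottle: white spray bottle with a blue head, 84 mm across, 215 mm tall; bystander, origin at the centre of its underside
- sauce_bottle: amber bottle with a green cap, 60 mm across, 190 mm tall; bystander, origin at the centre of its underside
Things that resemble listed ones, but are neither listed nor needed, are in the scene too. Of the things shaped like the part that bears green_tin_center, the green one is meant.

How it is judged:
At the end, for the whole second after the job is handed in: Both tins rest, let go, flat on the sheet (within 3 degrees, centre 18 to 26 mm off it), label up, length up the slope within 5 degrees, each within 20 mm sideways of its own colour's clip, held by the cleat (centre 100 to 185 mm up from the lower edge) (x of green_tin_center in the frame of slope between 0.1 and 0.185 m and z of green_tin_center in the frame of slope between 0.018 and 0.026 m and y of green_tin_center in the frame of green_clip between -0.02 and 0.02 m and angle between the x axis of each of green_tin_center, red_tin_center and the x axis of slope, either way round below 0.09 rad and angle between the z axis of each of green_tin_center, red_tin_center and the z axis of slope, either way round below 0.06 rad and linear speed of each of green_tin, red_tin below 0.01 m/s and x of red_tin_center in the frame of slope between 0.1 and 0.185 m and z of red_tin_center in the frame of slope between 0.018 and 0.026 m and y of red_tin_center in the frame of red_clip between -0.02 and 0.02 m and angle between each of green_tin_center, red_tin_center's own z axis and vertical below 0.7 rad); the robot touches nothing.
It fails at once if the green tin drops, tips over or slides faster than 0.25 m/s while nothing holds it (linear speed of green_tin above 0.25 m/s and contact force between the fingers and green_tin below 0.05 N).
It fails at once if the red tin drops, tips over or slides faster than 0.25 m/s while nothing holds it (linear speed of red_tin above 0.25 m/s and contact force between the fingers and red_tin below 0.05 N).
It fails at once if a mug, the jar, the spray bottle or the sauce bottle is moved by more than 30 mm (distance of any of white_mug, purple_mug, sugar_jar, spray_bottle, sauce_bottle from where it was at the start of the episode above 0.03 m).
It also fails if it takes over 59 s, if anything falls off the work surface, if the arm or the gripper's body presses on something with over 40 N, if the wrist force passes 120 N, or if a joint passes its speed limit or range.

## Working session

There is one attempt and no reset: what is moved stays moved. The work goes in short steps, Python scripts to look and compute and a tool call to move; the robot and the scene stay as the last step left them, time stands still between calls to the robot, and variables do not carry over. Pictures are saved under pics/ and viewed, at most 10 in all, crops included, and the job is handed in when it is done.

Besides the shell and the picture viewer there is one more tool, called by a JSON object that holds its "name" and its "arguments", one argument or row to a line. send_rows: Moves the arm, as the interface text tells. Its arguments: {"type":"object","properties":{"motion":{"type":"string"}},"required":["motion"]}

```bash
ls; mkdir -p pics
python3 - <<'E'
from workcell import bot, vision, workorder, boxes_of
import cv2
for c in ["top","side"]:
    im=vision.camera(c); cv2.imwrite(f"pics/{c}0.png",im[:,:,::-1])
    m=vision.camera_model(c); print(c,m)
    for t in ["green_tin_center","red_tin_center","stand","slope","green_clip","red_clip","white_mug","purple_mug","sugar_jar","spray_bottle","sauce_bottle"]:
        print(t,[( [round(v) for v in b["rect"]],round(b["conf"],2)) for b in boxes_of(c,t)[:3]])
print(vision.camera_model("wrist")); print(bot.get_obs())
E
```

```text
pics
top {'fov_y': 45.44261769786961, 'cx': 252.3009454904708, 'cy': 182.49072270630293, 'k1': -0.1623395741808251, 'world_from_camera': array([[ 0.01581705, -0.9902379 ,  0.13848725,  0.27660884],
       [-0.99982691, -0.01702083, -0.00751233, -0.02122903],
       [ 0.00979616, -0.13834446, -0.99033572,  1.60410687],
       [ 0.        ,  0.        ,  0.        ,  1.        ]])}
green_tin_center [([306, 148, 28, 39], 0.86), ([326, 267, 25, 45], 0.8), ([396, 239, 44, 18], 0.73)]
red_tin_center [([321, 208, 31, 44], 0.64)]
stand [([200, 163, 114, 90], 0.57), ([214, 120, 16, 4], 0.31)]
slope [([204, 163, 111, 86], 0.82)]
green_clip [([172, 132, 16, 5], 0.39)]
red_clip [([212, 120, 18, 7], 0.66)]
white_mug [([377, 142, 26, 36], 0.66)]
purple_mug [([282, 113, 26, 30], 0.9)]
sugar_jar [([381, 186, 31, 24], 0.76)]
spray_bottle [([106, 143, 38, 30], 0.89)]
sauce_bottle [([116, 193, 23, 18], 0.87), ([380, 185, 30, 28], 0.61)]
side {'fov_y': 46.68906281887936, 'cx': 251.64743834545715, 'cy': 187.60603421080012, 'k1': -0.1786277862188911, 'world_from_camera': array([[ 0.99698949, -0.04999724, 
[... 1192 characters left out ...]
+00]])}
{'clock': 1.2, 'joint_pos': array([1.19200303e+00, 2.40587363e-01, 4.99821396e-03, 1.33520314e+00,
       3.04772736e-05, 1.57076736e+00]), 'joint_vel': array([-0.00083459, -0.00012657, -0.00264678, -0.00101277, -0.00018025,
       -0.00024847]), 'tau': array([-7.66694593e-04, -3.72219801e+01,  2.52692306e+01,  1.34030899e-03,
       -2.00872760e-04, -5.13565340e-06]), 'eef_pos': array([0.18489025, 0.46455682, 0.2313121 ]), 'tool_rot': array([ 1.88252143e-01,  9.82120731e-01,  4.85198904e-06, -1.45859674e-05]), 'ft_force': array([-0.30980289, -0.40631927, -0.29960984]), 'ft_torque': array([ 0.00880643,  0.01119681, -0.01054047]), 'grasp_force': 0.0, 'grip_width': 0.08554660143631986}
```

Run:
```python
import cv2
a=cv2.imread("pics/top0.png")[80:300,70:450]; b=cv2.imread("pics/side0.png")
cv2.imwrite("pics/topz.png",cv2.resize(a,None,fx=2.1,fy=2.1,interpolation=3)); cv2.imwrite("pics/sidez.png",cv2.resize(b[90:370,130:430],None,fx=2,fy=2,interpolation=3))
```

```text
(no output)
```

View pics/topz.png

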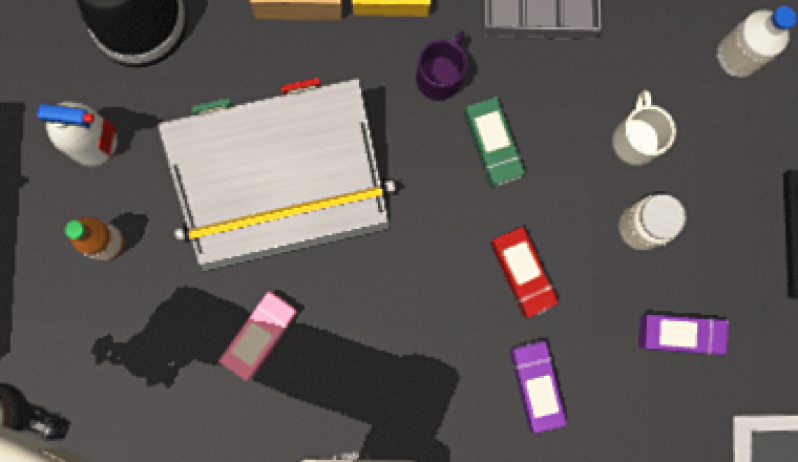

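View pics/sidez.png

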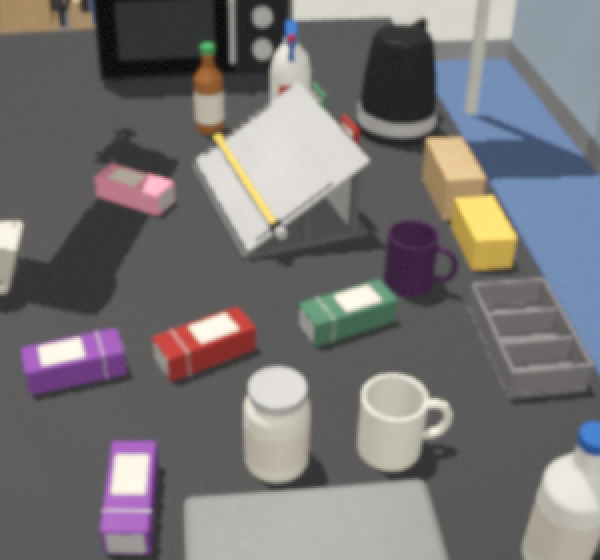

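The top view (zoom 2.1, offset 70,80) shows the green tin at about (306,147), the red tin at (320,209), and the stand rising away from the robot with its green clip left at (170,131) and red clip at (213,121). The cleat runs from (160,191) to (252,169). The side view agrees. The pink and purple tins are the look-alikes.

```bash
cat > h.py <<'E'
import numpy as np, cv2
from scipy.spatial.transform import Rotation as R
from workcell import bot, vision, workorder, boxes_of
def model(c, obs=None):
    m=vision.camera_model(c); f=192/np.tan(np.radians(m["fov_y"]/2))
    K=np.array([[f,0,m["cx"]],[0,f,m["cy"]],[0,0,1.]]); D=np.array([m["k1"],0,0,0,0.])
    if c=="wrist":
        o=obs or bot.get_obs(); T=np.eye(4); T[:3,:3]=R.from_quat(o["tool_rot"]).as_matrix(); T[:3,3]=o["eef_pos"]; T=T@m["hand_eye"]
    else: T=m["world_from_camera"]
    return K,D,T
def rays(M,uv):
    K,D,T=M; p=cv2.undistortPoints(np.asarray(uv,float).reshape(-1,1,2),K,D).reshape(-1,2)
    return np.c_[p,np.ones(len(p))]@T[:3,:3].T, T[:3,3]
def onplane(M,uv,z=0,n=(0,0,1),p0=None):
    d,o=rays(M,uv); n=np.array(n,float); p0=np.array([0,0,z]) if p0 is None else np.array(p0)
    return o+d*(((p0-o)@n)/(d@n))[:,None]
def proj(M,X):
    K,D,T=M; Ti=np.linalg.inv(T)
    return cv2.projectPoints(np.asarray(X,float).reshape(-1,1,3),cv2.Rodrigues(Ti[:3,:3])[0],Ti[:3,3],K,D)[0].reshape(-1,2)
def move(target,ydir):
    """tool-axis shift (cm) and twist for TCP target with tool y axis along angle ydir (mod pi)"""
    o=bot.get_obs(); r=R.from_quat(o["tool_rot"]).as_matrix()
    s=r.T@(np.array(target)-o["eef_pos"])*100
    cur=np.arctan2(r[1,1],r[0,1]); d=(cur-ydir+np.pi/2)%np.pi-np.pi/2   # tool z is down
    return s.round(2), round(d,3), 'cur yaw',round(cur,3)
def slopeT(x,y,yaw,th=np.radians(32)):
    T=np.eye(4); T[:3,:3]=(R.from_euler('z',yaw)*R.from_euler('y',-th)).as_matrix(); T[:3,3]=[x,y,.02]; return T
E
cat > a.py <<'E'
from h import *
from scipy.optimize import least_squares
im=cv2.imread("pics/top0.png"); M=model("top")
hsv=cv2.cvtColor(im,cv2.COLOR_BGR2HSV)
for n,(u,v),h in [("green",(306,147),(60,90)),("red",(320,209),(0,8))]:
    m=((hsv[...,0]>=h[0])&(hsv[...,0]<=h[1])&(hsv[...,1]>110)).astype(np.uint8)
    w=np.zeros_like(m); w[v-28:v+28,u-25:u+25]=m[v-28:v+28,u-25:u+25]
    pts=np.argwhere(w)[:,::-1].astype(float); P=onplane(M,pts,.044)[:,:2]
    print(n,len(pts),cv2.minAreaRect(P.astype(np.float32)))
c=np.array([(203,258),(388,222),(160,123),(358,80)])/2.1+[70,80]
f=lambda q:(proj(M,(slopeT(*q)@np.array([[0,.16,0,1],[0,-.16,0,1],[.25,.16,0,1],[.25,-.16,0,1]]).T).T[:,:3])-c).ravel()
s=least_squares(f,[.4,.1,-.1]); print(s.x,s.fun.round(1)); T=slopeT(*s.x)
n=T[:3,2]
for uv in [(192,234),(380,190)]: # bar mid
    P=onplane(M,[np.array(uv)/2.1+[70,80]],n=n,p0=T[:3,3]+.016*n); print("bar",(np.linalg.inv(T)@np.r_[P[0],1]).round(3))
for nm,b in [("green",(172,131.5)),("red",(213,121))]:
    for z in (.15,.2): 
        P=onplane(M,[b],z)[0]; print(nm,z,P.round(3),(np.linalg.inv(T)@np.r_[P,1]).round(3))
E
python3 a.py
```

```text
green 223 ((0.623826801776886, -0.21475711464881897), (0.13526007533073425, 0.05971734598278999), 19.480358123779297)
red 515 ((0.40648967027664185, -0.2636669874191284), (0.1411888599395752, 0.06304982304573059), 25.323104858398438)
[0.45140983 0.11271133 0.23299585] [-1.4  2.   0.3 -0.4 -0.2 -0.7  1.2 -0.9]
bar [0.059 0.157 0.016 1.   ]
bar [ 0.065 -0.155  0.016  1.   ]
green 0.15 [0.644 0.233 0.15 ] [ 0.251  0.073 -0.004  1.   ]
green 0.2 [0.631 0.224 0.2  ] [0.266 0.067 0.046 1.   ]
red 0.15 [0.681 0.1   0.15 ] [ 0.256 -0.066 -0.007  1.   ]
red 0.2 [0.667 0.095 0.2  ] [ 0.27  -0.067  0.044  1.   ]
```

Run:
```python
from h import *
print(move([.185,.465,.42],1.19)); print(move([.40,.10,.42],1.80))
```

```text
(array([ 1.000e-02,  5.000e-02, -1.887e+01]), np.float64(0.002), 'cur yaw', np.float64(1.192))
(array([-33.47, -25.92, -18.87]), np.float64(-0.608), 'cur yaw', np.float64(1.192))
```

{"name": "send_rows", "arguments": {
  "motion": "-1 0 0 -5 0; -1 0 0 -10 0; -1 0 0 -15 -0.1; -1 -3 -2 -19 -0.2; -1 -6 -5 -19 -0.3"
}}

```text
clock: 1.7
eef_pos: [0.2232, 0.398, 0.4259]
tool_rot: [0.036, 0.999, 0.004, 0.002]
ft_force: [1.8, 1.4, -0.5]
grip_width: 0.0853
grasp_force: 0.0
```

Run:
```python
from h import *
print(move([.40,.10,.42],1.80))
```

```text
(array([-19.76, -28.46,   0.42]), np.float64(-0.301), 'cur yaw', np.float64(1.499))
```

{"name": "send_rows", "arguments": {
  "motion": "-1 -2.8 -4 0 -0.1; -1 -5.6 -8 0 -0.2; -1 -8.4 -12 0 -0.3; -1 -11.2 -16 0 -0.3; -1 -14 -20 0 -0.3"
}}

```text
clock: 2.2
eef_pos: [0.3465, 0.1837, 0.4216]
tool_rot: [-0.111, 0.994, 0.0, 0.0]
ft_force: [1.5, 0.4, -0.1]
grip_width: 0.0853
grasp_force: 0.0
```

{"name": "send_rows", "arguments": {
  "motion": "-1 -4.5 -2 0 0; -1 -8.5 -4.5 0 0; -1 -8.5 -5.5 0 0; -1 -8.5 -5.5 0 0; -1 -8.5 -5.5 0 0"
}}

```text
clock: 2.7
eef_pos: [0.4402, 0.1507, 0.4217]
tool_rot: [-0.11, 0.994, 0.0, -0.0]
ft_force: [0.0, -0.2, -0.1]
grip_width: 0.0852
grasp_force: 0.0
```

Run:
```python
from h import *
o=bot.get_obs(); print(o["eef_pos"],o["tool_rot"],np.abs(o["joint_vel"]).max())
im=vision.camera("wrist")[:,:,::-1]; np.savez("w1.npz",im=im,p=o["eef_pos"],q=o["tool_rot"])
cv2.imwrite("pics/w1.png",im)
```

```text
[0.44024716 0.15065448 0.42165923] [-1.10323123e-01  9.93895744e-01  2.38783091e-04 -3.69687119e-05] 0.02425756384640561
```

View pics/w1.png

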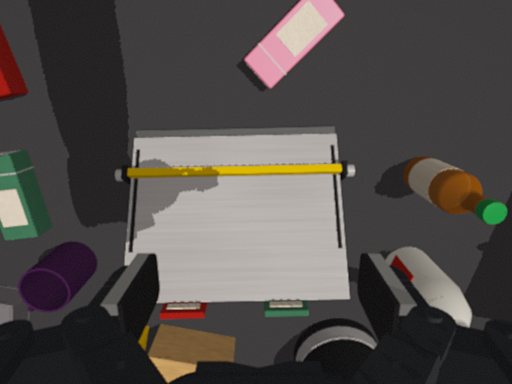

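The wrist view shows the whole sheet, with corners near (134,136), (338,134), (126,301) and (349,299). The cleat is a yellow band at rows 165–178, the red clip is at (184,310) and the green clip at (287,308).

```bash
cat > b.py <<'E'
from h import *
from scipy.optimize import least_squares
d=np.load("w1.npz"); im=d["im"]; M=model("wrist",dict(eef_pos=d["p"],tool_rot=d["q"]))
g=im.astype(int)
print("col 240 gray rows125-145",g[125:145,240].mean(1).round())
print("row 240 L",g[240,120:140].mean(1).round(),"R",g[240,336:352].mean(1).round())
print("col 235 bottom",g[292:308,235].mean(1).round())
for u in (160,240,310): print("yellow sat",u,[(r,*g[r,u]) for r in range(162,183)] if u==240 else [r for r in range(160,185) if g[r,u,2]-g[r,u,0]>60])
c=np.array([(134,136),(338,134),(126,301),(349,299)],float)
Q=np.array([[0,-.16,0,1],[0,.16,0,1],[.25,-.16,0,1],[.25,.16,0,1]]).T
f=lambda q:(proj(M,(slopeT(*q)@Q).T[:,:3])-c).ravel()
s=least_squares(f,[.45,.11,.23]); print(s.x,s.fun.round(1)); T=slopeT(*s.x); Ti=np.linalg.inv(T)
hsv=cv2.cvtColor(im,cv2.COLOR_BGR2HSV)
for nm,u0,h in [("red",184,(0,8)),("green",287,(60,90))]:
    m=(hsv[...,0]>=h[0])&(hsv[...,0]<=h[1])&(hsv[...,1]>110); w=np.zeros_like(m); w[296:325,u0-40:u0+40]=m[296:325,u0-40:u0+40]
    p=np.argwhere(w)[:,::-1]; print(nm,p.min(0),p.max(0))
    for z in (.15,.17): P=onplane(M,[((p[:,0].min()+p[:,0].max())/2,p[:,1].mean())],z)[0]; print(P.round(3),(Ti@np.r_[P,1]).round(3))
n=T[:3,2]
for h,r in ((.016,164.5),(.016,177.5),(0,177.5)): 
    P=onplane(M,[(240,r)],n=n,p0=T[:3,3]+h*n)[0]; print("bar",h,r,(Ti@np.r_[P,1]).round(4))
E
python3 b.py
```

```text
col 240 gray rows125-145 [ 64.  62.  61.  77.  96.  99. 100.  97.  96.  98. 122. 162. 176. 177.
 177. 177. 176. 175. 176. 176.]
row 240 L [ 64.  66.  62.  64.  62.  68.  94. 112. 113.  74.  28.  17.  45. 109.
 164. 177. 177. 175. 175. 174.] R [172. 129.  64.  28.  52. 124. 180. 187. 172. 103.  57.  61.  63.  63.
  64.  65.]
col 235 bottom [177. 178. 180. 181. 182. 181. 181. 181. 167. 115.  65.  59.  64.  63.
  62.  64.]
yellow sat 160 [168, 169, 170, 171, 172, 173, 174, 175, 176]
yellow sat 240 [(162, np.int64(173), np.int64(178), np.int64(183)), (163, np.int64(177), np.int64(180), np.int64(185)), (164, np.int64(175), np.int64(175), np.int64(180)), (165, np.int64(143), np.int64(158), np.int64(172)), (166, np.int64(69), np.int64(167), np.int64(198)), (167, np.int64(0), np.int64(183), np.int64(217)), (168, np.int64(0), np.int64(184), np.int64(218)), (169, np.int64(0), np.int64(184), np.int64(218)), (170, np.int64(0), np.int64(185), np.int64(219)), (171, np.int64(0), np.int64(187), np.int64(220)), (172, np.int64(0), np.int64(185), np.int64(218)), (173, np.int64(0), np.int64(159), np.int
[... 297 characters left out ...]
177), np.int64(182)), (180, np.int64(172), np.int64(176), np.int64(181)), (181, np.int64(172), np.int64(176), np.int64(182)), (182, np.int64(173), np.int64(178), np.int64(183))]
yellow sat 310 [164, 165, 166, 167, 168, 169, 170, 171, 172, 173]
[0.44928086 0.11821063 0.23727555] [ 1.7  0.2  0.2 -1.  -4.1  1.5  2.4 -0.1]
red [159 303] [207 319]
[0.694 0.098 0.15 ] [ 0.266 -0.077 -0.013  1.   ]
[0.678 0.1   0.17 ] [ 0.264 -0.072  0.012  1.   ]
green [265 301] [307 315]
[0.658 0.24  0.15 ] [ 0.266  0.069 -0.013  1.   ]
[0.644 0.235 0.17 ] [0.263 0.068 0.012 1.   ]
bar 0.016 164.5 [0.0552 0.0057 0.016  1.    ]
bar 0.016 177.5 [0.0756 0.0056 0.016  1.    ]
bar 0 177.5 [0.0707 0.0047 0.     1.    ]
```

```bash
sed -i 's/(126,301)/(121.5,300.5)/; s/177.5/175.5/g' b.py; python3 b.py | tail -9
python3 - <<'E'
from h import *
print(move([.61,-.21,.24],.34+np.pi/2))
E
```

```text
red [159 303] [207 319]
[0.694 0.098 0.15 ] [ 0.267 -0.075 -0.013  1.   ]
[0.678 0.1   0.17 ] [ 0.265 -0.07   0.011  1.   ]
green [265 301] [307 315]
[0.658 0.24  0.15 ] [ 0.266  0.072 -0.013  1.   ]
[0.644 0.235 0.17 ] [0.263 0.07  0.012 1.   ]
bar 0.016 164.5 [0.0556 0.0068 0.016  1.    ]
bar 0.016 175.5 [0.0728 0.0069 0.016  1.    ]
bar 0 175.5 [0.0679 0.006  0.     1.    ]
(array([ -8.62, -38.97,  18.18]), np.float64(-0.118), 'cur yaw', np.float64(1.793))
```

{"name": "send_rows", "arguments": {
  "motion": "-1 -1 -4.8 0 0; -1 -2 -9.6 0 0; -1 -3 -14.4 0 -0.05; -1 -4 -19.2 0 -0.1; -1 -5 -24 2 -0.12"
}}

```text
clock: 3.25
eef_pos: [0.542, -0.0705, 0.4059]
tool_rot: [-0.172, 0.985, -0.001, 0.004]
ft_force: [1.3, -0.9, -0.2]
grip_width: 0.0853
grasp_force: 0.0
```

Run:
```python
from h import *
print(move([.61,-.21,.24],.34+np.pi/2))
```

```text
(array([ -1.57, -15.38,  16.65]), np.float64(0.005), 'cur yaw', np.float64(1.916))
```

{"name": "send_rows", "arguments": {
  "motion": "-1 -0.3 -3.2 3.4 0; -1 -0.6 -6.4 6.8 0; -1 -1 -9.6 10.2 0; -1 -1.3 -12.8 13.6 0; -1 -1.6 -15.3 16.6 0"
}}

```text
clock: 3.75
eef_pos: [0.6078, -0.2087, 0.2357]
tool_rot: [-0.171, 0.985, -0.0, 0.0]
ft_force: [0.1, -0.6, 0.4]
grip_width: 0.0856
grasp_force: 0.0
```

{"name": "send_rows", "arguments": {
  "motion": "-1 0 0 0 0; -1 0 0 0 0; -1 0 0 0 0"
}}

```text
clock: 4.05
eef_pos: [0.6082, -0.2075, 0.239]
tool_rot: [-0.171, 0.985, -0.001, 0.002]
ft_force: [-0.4, 0.5, 0.7]
grip_width: 0.0855
grasp_force: 0.0
```

```bash
cat > t.py <<'E'
import sys
from h import *
name,h=sys.argv[1],((58,92) if sys.argv[1]=="green" else (0,8))
o=bot.get_obs(); im=vision.camera("wrist")[:,:,::-1].copy(); M=model("wrist",o)
hsv=cv2.cvtColor(im,cv2.COLOR_BGR2HSV); m=((hsv[...,0]>=h[0])&(hsv[...,0]<=h[1])&(hsv[...,1]>90)&(hsv[...,2]>40)).astype(np.uint8)
n,l,s,_=cv2.connectedComponentsWithStats(cv2.morphologyEx(m,cv2.MORPH_OPEN,np.ones((3,3),np.uint8))); k=1+s[1:,4].argmax()
print(s[1:][s[1:,4]>200].tolist())
p=np.argwhere(l==k)[:,::-1].astype(float)
P=onplane(M,p,.044)[:,:2]; r=cv2.minAreaRect(P.astype(np.float32)); print(r,o["eef_pos"])
b=proj(M,np.c_[cv2.boxPoints(r),np.full(4,.044)]); cv2.polylines(im,[b.round().astype(int)],1,(255,0,255),1)
cv2.imwrite(f"pics/{sys.argv[2]}.png",im)
E
python3 t.py green g1
```

```text
[[216, 105, 57, 30, 1559], [216, 139, 56, 98, 2707]]
((0.6404482126235962, -0.2119714319705963), (0.10469398647546768, 0.05495467409491539), 19.703981399536133) [ 0.60817204 -0.20752223  0.23895439]
```

View pics/g1.png

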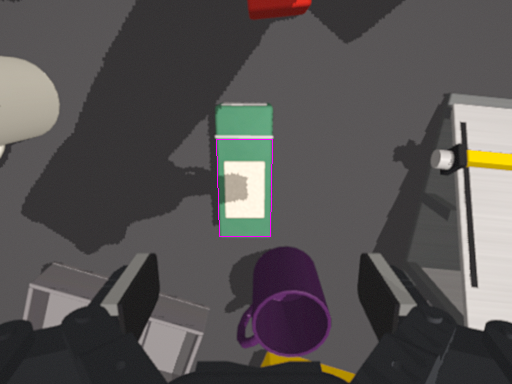

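The tin spans columns 216–272 and rows 104–237. A white stripe split the mask, so I'll merge the parts.

```bash
sed -i 's/cv2.MORPH_OPEN,np.ones((3,3),np.uint8))/cv2.MORPH_CLOSE,np.ones((9,9),np.uint8))/' t.py; python3 t.py green g2; python3 b.py|grep -n "e-\|\[0.4"
```

```text
[[216, 104, 57, 133, 4607]]
((0.62511146068573, -0.21750333905220032), (0.1384039670228958, 0.05502051115036011), 19.495986938476562) [ 0.60837234 -0.20760305  0.23929213]
11:[0.44906791 0.11716033 0.23119523] [ 1.  -0.7 -0.4 -0.7 -1.3  1.2  0.8  0.3]
```

Run:
```python
from h import *
print(move([.6245,-.2175,.008],.34+np.pi/2))
```

```text
(array([-1.11, -1.4 , 23.13]), np.float64(0.003), 'cur yaw', np.float64(1.914))
```

{"name": "send_rows", "arguments": {
  "motion": "-1 -1.1 -1.4 4 0; -1 -1.1 -1.4 8.5 0; -1 -1.1 -1.4 13 0; -1 -1.1 -1.4 16 0; -1 -1.1 -1.4 17 0"
}}

```text
clock: 4.65
eef_pos: [0.6206, -0.2169, 0.0637]
tool_rot: [-0.17, 0.985, 0.001, -0.002]
ft_force: [-0.6, -0.1, 1.1]
grip_width: 0.0852
grasp_force: 0.0
```

{"name": "send_rows", "arguments": {
  "motion": "-1 0 0 0 0; -1 0 0 0 0"
}}

```text
clock: 4.85
eef_pos: [0.6244, -0.2187, 0.0692]
tool_rot: [-0.17, 0.985, -0.001, 0.002]
ft_force: [-0.7, 0.3, -0.0]
grip_width: 0.0853
grasp_force: 0.0
```

Run:
```python
from h import *
print(move([.6245,-.2175,.008],.34+np.pi/2), bot.get_obs()["ft_force"])
```

```text
(array([-0.03,  0.13,  6.12]), np.float64(0.002), 'cur yaw', np.float64(1.913)) [-0.67644352  0.29882523 -0.02655819]
```

{"name": "send_rows", "arguments": {
  "motion": "-1 0 0.1 3 0; -1 0 0.1 5 0; -1 0 0.1 6.1 0; -1 0 0.1 6.1 0; 1 0 0.1 6.1 0"
}}

```text
clock: 5.35
eef_pos: [0.6236, -0.218, 0.0073]
tool_rot: [-0.17, 0.985, -0.001, 0.001]
ft_force: [-0.2, -0.2, 0.9]
grip_width: 0.0732
grasp_force: 0.0
```

{"name": "send_rows", "arguments": {
  "motion": "1 0 0 0 0; 1 0 0 0 0; 1 0 0 0 0; 1 0 0 0 0; 1 0 0 0 0"
}}

```text
clock: 5.85
eef_pos: [0.6239, -0.218, 0.0077]
tool_rot: [-0.17, 0.985, -0.001, 0.002]
ft_force: [-0.1, -0.4, 5.0]
grip_width: 0.0554
grasp_force: 65.2
```

{"name": "send_rows", "arguments": {
  "motion": "1 0 0 -2 0; 1 0 0 -6 0; 1 0 0 -11 0; 1 0 0 -16 0; 1 0 0 -21 -0.02"
}}

```text
clock: 6.35
eef_pos: [0.6215, -0.2174, 0.2169]
tool_rot: [-0.18, 0.984, 0.0, -0.001]
ft_force: [1.6, -0.7, -2.8]
grip_width: 0.055
grasp_force: 64.5
```

{"name": "send_rows", "arguments": {
  "motion": "1 0 2 -4.5 0; 1 0 5 -8 0; 1 0 9 -10 0; 1 0 14 -10 0.02; 1 0 18.5 -10 0.05"
}}

```text
clock: 6.85
eef_pos: [0.5561, -0.0431, 0.3163]
tool_rot: [-0.154, 0.988, -0.0, 0.001]
ft_force: [-0.0, 1.0, -2.7]
grip_width: 0.0554
grasp_force: 64.6
```

```bash
cat > s.py <<'E'
import sys
from h import *
T=slopeT(.4491,.1172,.2312); y=float(sys.argv[1]); off=float(sys.argv[2])
o=bot.get_obs(); print(o["clock"],o["eef_pos"],o["ft_force"].round(1),o["grip_width"],o["grasp_force"])
P=(T@[.145,y,.022,1])[:3]; tcp=P-[0,0,off]; print("tin",P,"final tcp",tcp)
print("hover",move(tcp+[0,0,.07],.2312+np.pi/2)); print("final",move(tcp,.2312+np.pi/2))
E
python3 s.py .070 .0143
```

```text
6.85 [ 0.55614654 -0.04311433  0.31625764] [-0.   1.  -2.7] 0.05536476537780195 64.6253764629364
tin [0.54140686 0.21084338 0.11549535] final tcp [0.54140686 0.21084338 0.10119535]
hover (array([-6.31, 24.64, 14.51]), np.float64(0.078), 'cur yaw', np.float64(1.88))
final (array([-6.3 , 24.64, 21.51]), np.float64(0.078), 'cur yaw', np.float64(1.88))
```

{"name": "send_rows", "arguments": {
  "motion": "1 -1.2 4.7 0 0.02; 1 -2.4 9.4 0 0.04; 1 -3.6 14.1 1 0.06; 1 -4.8 18.8 3 0.078; 1 -6 23 5 0.078"
}}

```text
clock: 7.35
eef_pos: [0.5431, 0.1942, 0.2656]
tool_rot: [-0.116, 0.993, 0.0, 0.001]
ft_force: [1.0, -0.3, -1.5]
grip_width: 0.0554
grasp_force: 64.6
```

{"name": "send_rows", "arguments": {
  "motion": "1 -0.3 1.6 3 0; 1 -0.3 1.6 6 0; 1 -0.3 1.6 8 0; 1 -0.3 1.6 8.5 0; 1 -0.3 1.6 8.5 0"
}}

```text
clock: 7.85
eef_pos: [0.5421, 0.2083, 0.1798]
tool_rot: [-0.116, 0.993, -0.0, -0.001]
ft_force: [0.3, -0.3, -1.7]
grip_width: 0.0553
grasp_force: 64.5
```

```bash
python3 s.py .070 .0143
```

```text
7.85 [0.54209377 0.20825313 0.17978604] [ 0.3 -0.3 -1.7] 0.05531797436641197 64.53861951828003
tin [0.54140686 0.21084338 0.11549535] final tcp [0.54140686 0.21084338 0.10119535]
hover (array([0.  , 0.27, 0.86]), np.float64(0.002), 'cur yaw', np.float64(1.804))
final (array([-0.01,  0.27,  7.86]), np.float64(0.002), 'cur yaw', np.float64(1.804))
```

{"name": "send_rows", "arguments": {
  "motion": "1 0 0.3 1.5 0; 1 0 0.3 3 0; 1 0 0.3 3.6 0; 1 0 0.3 4 0; 1 0 0.3 4.4 0"
}}

```text
clock: 8.35
eef_pos: [0.5415, 0.2111, 0.1399]
tool_rot: [-0.116, 0.993, 0.0, 0.0]
ft_force: [-13.4, -4.1, 15.1]
grip_width: 0.0556
grasp_force: 66.9
```

{"name": "send_rows", "arguments": {
  "motion": "1 0 0 0.2 0; 1 0 0 0.4 0; 1 0 0 0.6 0; 1 0 0 0.8 0; 1 0 0 1 0"
}}

```text
clock: 8.85
eef_pos: [0.5395, 0.2106, 0.1298]
tool_rot: [-0.116, 0.993, -0.0, -0.002]
ft_force: [-14.1, -5.1, 12.0]
grip_width: 0.0554
grasp_force: 68.6
```

{"name": "send_rows", "arguments": {
  "motion": "1 0 0 0.3 0; 1 0 0 0.6 0; 1 0 0 0.9 0; 1 0 0 1.1 0; 1 0 0 1.3 0"
}}

```text
clock: 9.35
eef_pos: [0.5402, 0.211, 0.1163]
tool_rot: [-0.116, 0.993, 0.0, -0.001]
ft_force: [-11.8, -2.9, 9.2]
grip_width: 0.0553
grasp_force: 71.9
```

{"name": "send_rows", "arguments": {
  "motion": "1 0 0 0.2 0; 1 0 0 0.4 0; 1 0 0 0.6 0; 1 0 0 0.7 0; 1 0 0 0.8 0"
}}

```text
clock: 9.85
eef_pos: [0.5413, 0.2114, 0.1086]
tool_rot: [-0.116, 0.993, 0.0, -0.0]
ft_force: [-8.5, -2.6, 7.0]
grip_width: 0.0553
grasp_force: 72.9
```

{"name": "send_rows", "arguments": {
  "motion": "1 0 0 0.15 0; 1 0 0 0.3 0; 1 0 0 0.45 0; 1 0 0 0.6 0; 1 0 0 0.6 0"
}}

```text
clock: 10.35
eef_pos: [0.5422, 0.2116, 0.1025]
tool_rot: [-0.116, 0.993, 0.001, 0.001]
ft_force: [-6.2, -0.9, 6.2]
grip_width: 0.0548
grasp_force: 73.6
```

{"name": "send_rows", "arguments": {
  "motion": "1 0 0 0.1 0; 1 0 0 0.2 0; 1 0 0 0.3 0"
}}

```text
clock: 10.65
eef_pos: [0.5424, 0.2117, 0.1015]
tool_rot: [-0.116, 0.993, 0.001, 0.001]
ft_force: [-12.5, -4.9, 20.0]
grip_width: 0.0552
grasp_force: 75.2
```

{"name": "send_rows", "arguments": {
  "motion": "1 0.25 0 0.16 0; 1 0.4 0 0.25 0; 1 0.5 0 0.32 0"
}}

```text
clock: 10.95
eef_pos: [0.5411, 0.2118, 0.1006]
tool_rot: [-0.116, 0.993, 0.002, 0.006]
ft_force: [-4.9, -1.7, 20.3]
grip_width: 0.0556
grasp_force: 75.0
```

{"name": "send_rows", "arguments": {
  "motion": "1 0.1 0 0.06 0; 1 0.2 0 0.12 0; 1 0.3 0 0.18 0"
}}

```text
clock: 11.25
eef_pos: [0.5383, 0.2114, 0.0988]
tool_rot: [-0.116, 0.993, 0.002, 0.006]
ft_force: [-4.6, -2.0, 18.3]
grip_width: 0.0556
grasp_force: 75.1
```

{"name": "send_rows", "arguments": {
  "motion": "1 0.1 0 0.06 0; 1 0.2 0 0.12 0; 1 0.3 0 0.18 0; 1 0.3 0 0.18 0"
}}

```text
clock: 11.65
eef_pos: [0.5351, 0.2107, 0.0967]
tool_rot: [-0.116, 0.993, 0.002, 0.005]
ft_force: [-4.6, -1.7, 19.3]
grip_width: 0.0559
grasp_force: 75.2
```

{"name": "send_rows", "arguments": {
  "motion": "1 0.1 0 0.06 0; 1 0.2 0 0.12 0; 1 0.3 0 0.18 0; 1 0.3 0 0.18 0"
}}

```text
clock: 12.05
eef_pos: [0.5322, 0.21, 0.0949]
tool_rot: [-0.116, 0.993, 0.002, 0.005]
ft_force: [-4.8, -1.6, 19.7]
grip_width: 0.0551
grasp_force: 75.2
```

{"name": "send_rows", "arguments": {
  "motion": "1 0.1 0 0.06 0; 1 0.2 0 0.12 0; 1 0.3 0 0.18 0; 1 0.3 0 0.18 0"
}}

```text
clock: 12.45
eef_pos: [0.5304, 0.2096, 0.0937]
tool_rot: [-0.116, 0.993, 0.002, 0.007]
ft_force: [-2.5, -1.3, 20.1]
grip_width: 0.0555
grasp_force: 75.3
```

```bash
cat > lk.py <<'E'
import sys
from h import *
o=bot.get_obs(); im=vision.camera("wrist")[:,:,::-1]; sd=vision.camera("side")[:,:,::-1]; print(o["eef_pos"],o["ft_force"])
a=cv2.resize(sd[110:250,190:370],(500,389),interpolation=3)
cv2.imwrite(f"pics/{sys.argv[1]}.png",np.hstack([cv2.resize(im,(300,225)).copy(),a[:225,:500]]) if 0 else np.vstack([np.hstack([cv2.resize(im,(400,300)),cv2.resize(a,(400,300))])]))
cv2.imwrite(f"pics/{sys.argv[1]}w.png",im); cv2.imwrite(f"pics/{sys.argv[1]}s.png",sd)
E
python3 lk.py p1
```

```text
[0.53042725 0.20961049 0.09372845] [-2.5477258  -1.31363379 20.12725126]
```

View pics/p1.png

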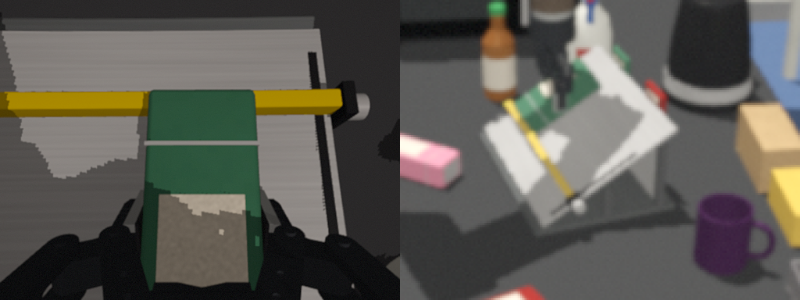

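The tin lies flat with its lower end at the cleat. I'll push a bit further along the slope to confirm contact.

{"name": "send_rows", "arguments": {
  "motion": "1 0.1 0 0.06 0; 1 0.2 0 0.12 0; 1 0.3 0 0.18 0; 1 0.3 0 0.18 0"
}}

```text
clock: 12.95
eef_pos: [0.5305, 0.2096, 0.0937]
tool_rot: [-0.116, 0.993, 0.003, 0.01]
ft_force: [2.1, -0.3, 23.5]
grip_width: 0.055
grasp_force: 75.5
```

{"name": "send_rows", "arguments": {
  "motion": "-0.35 0 0 -0.1 0; -0.4 0 0 -0.1 0; -0.5 0 0 -0.1 0; -0.7 0 0 -0.1 0; -0.7 0 0 -0.1 0"
}}

```text
clock: 13.45
eef_pos: [0.5223, 0.2067, 0.0849]
tool_rot: [-0.116, 0.993, -0.0, -0.001]
ft_force: [-0.4, -0.2, -0.3]
grip_width: 0.0729
grasp_force: 0.0
```

```bash
python3 s.py .070 .0143
python3 - <<'E'
from h import *
print(move([.40,-.27,.3],.44+np.pi/2))
E
```

```text
13.45 [0.52232157 0.20673064 0.08486127] [-0.4 -0.2 -0.3] 0.07290910283923462 0.0
tin [0.54140686 0.21084338 0.11549535] final tcp [0.54140686 0.21084338 0.10119535]
hover (array([-1.94, -0.04, -8.64]), np.float64(0.002), 'cur yaw', np.float64(1.804))
final (array([-1.95, -0.04, -1.64]), np.float64(0.002), 'cur yaw', np.float64(1.804))
(array([ 22.94, -43.56, -21.48]), np.float64(-0.207), 'cur yaw', np.float64(1.804))
```

{"name": "send_rows", "arguments": {
  "motion": "-0.7 0 0 -2 0; -0.7 0 0 -5 0; -0.7 0 0 -10 0; -1 0 0 -15 0; -1 0 -1 -20 0"
}}

```text
clock: 13.95
eef_pos: [0.5243, 0.1979, 0.2859]
tool_rot: [-0.117, 0.993, 0.0, -0.0]
ft_force: [2.3, 1.1, 0.2]
grip_width: 0.0855
grasp_force: 0.0
```

{"name": "send_rows", "arguments": {
  "motion": "-1 2.2 -4.3 -1 -0.04; -1 4.4 -8.6 -1 -0.08; -1 6.6 -12.9 -1 -0.12; -1 8.8 -17.2 -1 -0.16; -1 11 -21.5 -1 -0.2"
}}

```text
clock: 14.45
eef_pos: [0.4667, -0.0388, 0.2942]
tool_rot: [-0.216, 0.976, -0.0, -0.0]
ft_force: [1.2, -0.1, -0.2]
grip_width: 0.0853
grasp_force: 0.0
```

Run:
```python
from h import *
print(move([.40,-.265,.24],.44+np.pi/2))
```

```text
(array([ 15.59, -17.69,   5.43]), np.float64(-0.005), 'cur yaw', np.float64(2.006))
```

{"name": "send_rows", "arguments": {
  "motion": "-1 3.2 -3.5 1 0; -1 6.4 -7 2 0; -1 9.6 -10.5 3 0; -1 12.8 -14 4 0; -1 15.6 -17.6 5.4 0"
}}

```text
clock: 14.95
eef_pos: [0.3989, -0.2643, 0.2403]
tool_rot: [-0.215, 0.977, -0.0, 0.0]
ft_force: [1.2, -0.4, -0.3]
grip_width: 0.0853
grasp_force: 0.0
```

{"name": "send_rows", "arguments": {
  "motion": "-1 0 0 0 0; -1 0 0 0 0; -1 0 0 0 0"
}}

```text
clock: 15.25
eef_pos: [0.4001, -0.2618, 0.2405]
tool_rot: [-0.215, 0.977, 0.0, 0.0]
ft_force: [0.4, 0.5, 0.5]
grip_width: 0.0853
grasp_force: 0.0
```

```bash
python3 t.py red r1
```

```text
[[221, 95, 59, 136, 5152]]
((0.4073575437068939, -0.2671227753162384), (0.13982516527175903, 0.056554026901721954), 24.83952522277832) [ 0.40011941 -0.26179259  0.2405183 ]
```

View pics/r1.png

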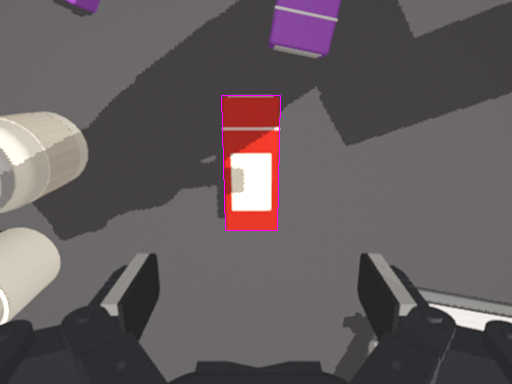

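The box fits the red tin (59×136 px, 140×57 mm).

Run:
```python
from h import *
print(move([.4075,-.267,.008],.4335+np.pi/2))
```

```text
(array([-0.4 , -0.79, 23.28]), np.float64(0.001), 'cur yaw', np.float64(2.006))
```

{"name": "send_rows", "arguments": {
  "motion": "-1 -0.4 -0.8 4.5 0; -1 -0.4 -0.8 9 0; -1 -0.4 -0.8 13.5 0; -1 -0.4 -0.8 16.5 0; -1 -0.4 -0.8 17.5 0"
}}

```text
clock: 15.8
eef_pos: [0.4055, -0.2652, 0.0627]
tool_rot: [-0.216, 0.976, 0.002, -0.002]
ft_force: [0.1, 0.8, -0.2]
grip_width: 0.0852
grasp_force: 0.0
```

{"name": "send_rows", "arguments": {
  "motion": "-1 0 0 0 0; -1 0 0 0 0"
}}

```text
clock: 16.0
eef_pos: [0.4085, -0.2683, 0.0671]
tool_rot: [-0.216, 0.976, -0.001, 0.001]
ft_force: [0.2, 0.1, 0.4]
grip_width: 0.0853
grasp_force: 0.0
```

Run:
```python
from h import *
print(move([.4075,-.267,.008],.4335+np.pi/2))
```

```text
(array([0.05, 0.17, 5.91]), np.float64(0.001), 'cur yaw', np.float64(2.005))
```

{"name": "send_rows", "arguments": {
  "motion": "-1 0 0.1 3 0; -1 0 0.1 5 0; -1 0 0.1 5.9 0; -1 0 0.1 5.9 0; 1 0 0.1 5.9 0"
}}

```text
clock: 16.5
eef_pos: [0.4077, -0.2679, 0.0079]
tool_rot: [-0.215, 0.977, -0.001, 0.001]
ft_force: [-0.0, -1.0, 0.6]
grip_width: 0.0729
grasp_force: 0.0
```

{"name": "send_rows", "arguments": {
  "motion": "1 0 0 0 0; 1 0 0 0 0; 1 0 0 0 0; 1 0 0 0 0"
}}

```text
clock: 16.9
eef_pos: [0.4077, -0.2678, 0.0081]
tool_rot: [-0.215, 0.977, -0.001, 0.001]
ft_force: [-0.5, 0.3, 5.9]
grip_width: 0.0555
grasp_force: 65.4
```

{"name": "send_rows", "arguments": {
  "motion": "1 0 0 -2 0; 1 0 0 -6 0; 1 0 0 -11 0; 1 0 0 -16 0; 1 0 0 -21 0"
}}

```text
clock: 17.4
eef_pos: [0.4058, -0.2668, 0.2186]
tool_rot: [-0.215, 0.977, 0.0, -0.0]
ft_force: [0.9, -0.8, -3.4]
grip_width: 0.0553
grasp_force: 64.6
```

```bash
python3 s.py -.071 .0143
```

```text
17.4 [ 0.405806   -0.26676859  0.21857364] [ 0.9 -0.8 -3.4] 0.05534487058852433 64.62640285491943
tin [0.57371641 0.07359509 0.11549535] final tcp [0.57371641 0.07359509 0.10119535]
hover (array([-29.53,  23.84,   4.74]), np.float64(0.202), 'cur yaw', np.float64(2.004))
final (array([-29.53,  23.84,  11.74]), np.float64(0.202), 'cur yaw', np.float64(2.004))
```

{"name": "send_rows", "arguments": {
  "motion": "1 -3.8 3.1 -2 0.04; 1 -7.6 6.2 -4 0.08; 1 -11.4 9.3 -5 0.12; 1 -15.2 12.4 -5 0.16; 1 -19 15.5 -5 0.2"
}}

```text
clock: 17.9
eef_pos: [0.5127, -0.0485, 0.2675]
tool_rot: [-0.115, 0.993, -0.0, 0.001]
ft_force: [1.3, -0.5, -2.7]
grip_width: 0.055
grasp_force: 64.8
```

{"name": "send_rows", "arguments": {
  "motion": "1 -3.2 4.4 0 0; 1 -6 8 0 0; 1 -8.5 10.5 2 0; 1 -8.5 10.5 5 0; 1 -8.5 10.5 5 0"
}}

```text
clock: 18.4
eef_pos: [0.5673, 0.0725, 0.2114]
tool_rot: [-0.117, 0.993, -0.0, -0.005]
ft_force: [-1.1, -0.1, -4.0]
grip_width: 0.0555
grasp_force: 64.5
```

```bash
python3 s.py -.071 .0143
```

```text
18.4 [0.56732713 0.0724811  0.21139728] [-1.1 -0.1 -4. ] 0.055542379125335065 64.508535861969
tin [0.57371641 0.07359509 0.11549535] final tcp [0.57371641 0.07359509 0.10119535]
hover (array([-0.69, -0.04,  4.01]), np.float64(0.004), 'cur yaw', np.float64(1.806))
final (array([-0.77, -0.05, 11.01]), np.float64(0.004), 'cur yaw', np.float64(1.806))
```

{"name": "send_rows", "arguments": {
  "motion": "1 -0.3 0 2.5 0; 1 -0.3 0 5 0; 1 -0.3 0 6 0; 1 -0.3 0 6.6 0; 1 -0.3 0 6.9 0"
}}

```text
clock: 18.9
eef_pos: [0.5738, 0.0718, 0.1483]
tool_rot: [-0.116, 0.993, 0.0, 0.0]
ft_force: [1.1, -0.3, -1.8]
grip_width: 0.0552
grasp_force: 64.7
```

{"name": "send_rows", "arguments": {
  "motion": "1 0 0 0.2 0; 1 0 0 0.4 0; 1 0 0 0.6 0; 1 0 0 0.8 0; 1 0 0 1 0"
}}

```text
clock: 19.4
eef_pos: [0.5737, 0.0723, 0.14]
tool_rot: [-0.116, 0.993, -0.0, 0.001]
ft_force: [-8.3, -2.0, 9.7]
grip_width: 0.0549
grasp_force: 66.4
```

```bash
python3 s.py -.071 .0143
```

```text
19.4 [0.57367324 0.07228898 0.13995304] [-8.3 -2.   9.7] 0.054861114960980784 66.39058113098145
tin [0.57371641 0.07359509 0.11549535] final tcp [0.57371641 0.07359509 0.10119535]
hover (array([-0.04,  0.12, -3.12]), np.float64(0.002), 'cur yaw', np.float64(1.804))
final (array([-0.03,  0.13,  3.88]), np.float64(0.002), 'cur yaw', np.float64(1.804))
```

Same behaviour as with the green tin, so I'll repeat the pivot.

{"name": "send_rows", "arguments": {
  "motion": "1 0 0 0.2 0; 1 0 0 0.4 0; 1 0 0 0.6 0; 1 0 0 0.8 0; 1 0 0 1 0"
}}

```text
clock: 19.9
eef_pos: [0.5707, 0.0716, 0.1294]
tool_rot: [-0.116, 0.993, -0.0, -0.002]
ft_force: [-13.1, -3.0, 11.7]
grip_width: 0.0551
grasp_force: 68.1
```

{"name": "send_rows", "arguments": {
  "motion": "1 0 0 0.3 0; 1 0 0 0.6 0; 1 0 0 0.9 0; 1 0 0 1.1 0; 1 0 0 1.3 0"
}}

```text
clock: 20.4
eef_pos: [0.5703, 0.0715, 0.1156]
tool_rot: [-0.116, 0.993, -0.0, -0.003]
ft_force: [-10.4, -2.7, 8.4]
grip_width: 0.0553
grasp_force: 71.6
```

{"name": "send_rows", "arguments": {
  "motion": "1 0 0 0.2 0; 1 0 0 0.4 0; 1 0 0 0.6 0; 1 0 0 0.7 0; 1 0 0 0.8 0"
}}

```text
clock: 20.9
eef_pos: [0.5714, 0.0718, 0.1081]
tool_rot: [-0.116, 0.993, -0.0, -0.001]
ft_force: [-6.9, -1.7, 4.2]
grip_width: 0.0551
grasp_force: 72.9
```

{"name": "send_rows", "arguments": {
  "motion": "1 0 0 0.15 0; 1 0 0 0.3 0; 1 0 0 0.45 0; 1 0 0 0.6 0; 1 0 0 0.6 0"
}}

```text
clock: 21.4
eef_pos: [0.5722, 0.072, 0.1018]
tool_rot: [-0.116, 0.993, -0.0, -0.001]
ft_force: [-7.9, -1.4, 6.4]
grip_width: 0.055
grasp_force: 74.0
```

{"name": "send_rows", "arguments": {
  "motion": "1 0 0 0.1 0; 1 0 0 0.2 0; 1 0 0 0.3 0"
}}

```text
clock: 21.7
eef_pos: [0.5726, 0.072, 0.0995]
tool_rot: [-0.116, 0.993, -0.0, -0.0]
ft_force: [-10.6, -3.1, 15.9]
grip_width: 0.0552
grasp_force: 75.3
```

Flat (force rising). Now I'll slide it down to the cleat.

{"name": "send_rows", "arguments": {
  "motion": "1 0.2 0 0.16 0; 1 0.4 0 0.28 0; 1 0.6 0 0.4 0; 1 0.6 0 0.4 0"
}}

```text
clock: 22.1
eef_pos: [0.5692, 0.0712, 0.0973]
tool_rot: [-0.116, 0.993, 0.0, 0.003]
ft_force: [-4.0, -1.6, 13.6]
grip_width: 0.0555
grasp_force: 75.2
```

{"name": "send_rows", "arguments": {
  "motion": "1 0.1 0 0.06 0; 1 0.2 0 0.12 0; 1 0.3 0 0.18 0; 1 0.3 0 0.18 0"
}}

```text
clock: 22.5
eef_pos: [0.5666, 0.0706, 0.0956]
tool_rot: [-0.116, 0.993, 0.0, 0.003]
ft_force: [-4.2, -1.2, 13.9]
grip_width: 0.0551
grasp_force: 75.2
```

{"name": "send_rows", "arguments": {
  "motion": "1 0.1 0 0.06 0; 1 0.2 0 0.12 0; 1 0.3 0 0.18 0; 1 0.3 0 0.18 0"
}}

```text
clock: 22.9
eef_pos: [0.5656, 0.0704, 0.0949]
tool_rot: [-0.117, 0.993, 0.0, 0.005]
ft_force: [-0.4, -0.3, 16.3]
grip_width: 0.0553
grasp_force: 75.3
```

{"name": "send_rows", "arguments": {
  "motion": "1 0.1 0 0.06 0; 1 0.2 0 0.12 0; 1 0.3 0 0.18 0; 1 0.4 0 0.24 0"
}}

```text
clock: 23.3
eef_pos: [0.5657, 0.0704, 0.0949]
tool_rot: [-0.117, 0.993, 0.001, 0.01]
ft_force: [5.7, 2.5, 22.4]
grip_width: 0.0553
grasp_force: 76.0
```

The cleat holds it, so I'll release and retreat.

{"name": "send_rows", "arguments": {
  "motion": "-0.35 0 0 -0.1 0; -0.4 0 0 -0.1 0; -0.5 0 0 -0.1 0; -0.7 0 0 -0.1 0; -0.7 0 0 -0.1 0"
}}

```text
clock: 23.8
eef_pos: [0.5575, 0.0685, 0.0878]
tool_rot: [-0.116, 0.993, -0.0, -0.001]
ft_force: [-0.4, -0.0, 0.7]
grip_width: 0.0725
grasp_force: 0.0
```

{"name": "send_rows", "arguments": {
  "motion": "-0.7 0 0 -2 0; -0.7 0 0 -5 0; -0.7 0 0 -10 0; -0.7 0 0 -15 0; -0.7 0 0 -20 0"
}}

```text
clock: 24.3
eef_pos: [0.5574, 0.0685, 0.2899]
tool_rot: [-0.116, 0.993, -0.0, -0.001]
ft_force: [1.1, 0.2, -0.0]
grip_width: 0.0731
grasp_force: 0.0
```

{"name": "send_rows", "arguments": {
  "motion": "-0.7 4 2 -3 0; -0.7 8 4 -6 0; -0.7 12 6 -9 0; -0.7 12 6 -9 0; -0.7 12 6 -9 0"
}}

```text
clock: 24.8
eef_pos: [0.427, 0.0997, 0.3803]
tool_rot: [-0.117, 0.993, 0.0, 0.002]
ft_force: [0.0, 0.4, -1.0]
grip_width: 0.0724
grasp_force: 0.0
```

```bash
python3 lk.py e1
```

```text
[0.42696424 0.09966098 0.38025461] [ 0.04611143  0.35636169 -1.00834188]
```

View pics/e1.png

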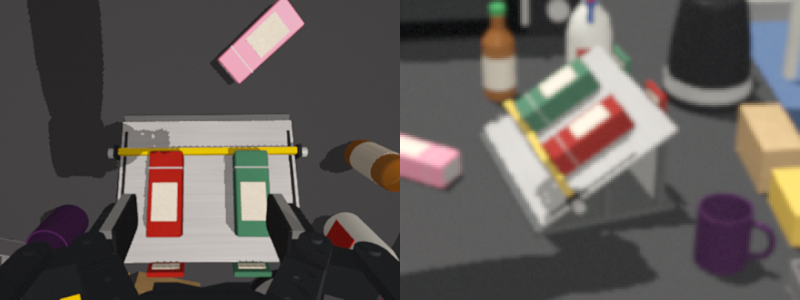

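Both tins lie flat against the cleat, each in line with its clip. I'll check the numbers, then hand in.

Run:
```python
from h import *
im=cv2.imread("pics/e1w.png"); M=model("wrist"); T=slopeT(.4491,.1172,.2312); Ti=np.linalg.inv(T); n=T[:3,2]
hsv=cv2.cvtColor(im,cv2.COLOR_BGR2HSV); ok=True
for nm,h,u in [("green",(58,92),322),("red",(0,8),211)]:
    m=((hsv[...,0]>=h[0])&(hsv[...,0]<=h[1])&(hsv[...,1]>90)&(hsv[...,2]>40)).astype(np.uint8); m[:,:u-35]=0; m[:,u+35:]=0; m[318:]=0; m[:180]=0
    p=np.argwhere(cv2.morphologyEx(m,cv2.MORPH_CLOSE,np.ones((9,9),np.uint8)))[:,::-1].astype(float)
    P=onplane(M,p,n=n,p0=T[:3,3]+.044*n); q=(P-T[:3,3])@T[:3,:3]; r=cv2.minAreaRect(q[:,:2].astype(np.float32)); print(nm,r)
o=bot.get_obs(); print(o["clock"])
```

```text
green ((0.13639074563980103, 0.06696407496929169), (0.05611637979745865, 0.13448219001293182), 89.6488037109375)
red ((0.13844215869903564, -0.07149745523929596), (0.13519665598869324, 0.056698307394981384), 0.23491835594177246)
24.9
```

```bash
python3 -c "
from workcell import workorder; print(workorder.job_done())"
```

```text
the job is handed in; nothing more can be done
None
```

Job handed in at about 25 s on the robot's clock: both tins lie flat and label up against the cleat, each within about 5 mm sideways of its own clip and under 1° off the slope line in the last wrist picture; the judge's verdict was not returned.

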